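# Release, draw out, re-lock and unload a test fixture

## Task

Unload the tested module from the test fixture: pull the spring collar up and turn it a quarter anticlockwise until it stays up by itself, let go of it and, with it parked like that, draw the carriage out by its black knob all the way to the end stop. Then turn the collar back so that it springs fully down and locks the carriage there. Finally lift the module out of the carriage's nest and set it down gently in the blue tray, flat with its screen up, without dropping it; leave the red tray and its failed module, the tape roll and the screwdriver where they are.

Things in the scene. Friction and masses are not known exactly. Their poses are not given: they have to be found in the camera images.
- fixture: Black test fixture fixed on the bench; origin on the bench, z up; base x -140 to +120, y -160 to +250 mm in its own frame, 40 high. An aluminium carriage plate (x -95 to +80; y -20 to +190 home, -170 to +40 fully out; top 55 mm above the bench) slides out towards the fixture's -y. Collar axis at x -75, y +20; knob at x +25, y +5 when home. A meter board 190 mm tall stands at y +235.
- press_head (a point): Underside of the clear pad of the black press head, in the fixture's frame at x +25, y +110, 112 mm above the bench. The head covers x -2 to +113, y +70 to +150 and reaches up to 160 mm, over the nest when the carriage is home: the module can be lifted only with the carriage out.
- nest (a point): Middle of the carriage's nest, on the plate's top, 55 mm above the bench; in the fixture's frame at x +25, y +110 when home, y -40 when fully out. Black nubs 8 mm high stand at the module's corners and short ends, 1.5 to 2.5 mm clear of it; the middle 46 mm of its long sides is free for fingers.
- collar_grip (a point): Point on the upright axis of the spring collar: round knurled steel, 34 mm across, 36 high, a red stripe across its top, on an aluminium bracket (top 87 mm above the bench; x -132 to -57, y -5 to +45 in the fixture's frame). The point moves with the collar, 22 mm above its underside; 109.5 mm above the bench when down. The stripe runs along its y; at turn 0 it is aligned with the fixture.
- collar_lift (a joint): Height of the collar above its locked position, m: 0 fully down (pin 9 mm deep in a hole of the carriage), at most 0.016. A spring pushes it down, 6 N at the bottom, 10 N at 12 mm. It turns only when up by 12 mm or more and, once turned, rests up at about 12 mm by itself. It drops fully only with the carriage home or fully out (2 mm of play).
- collar_turn (a joint): Turn of the collar about its upright axis, rad, anticlockwise from above: 0 at the locking slot (a stop), 1.5 at the other stop. It stays up by itself beyond about 0.6; turned back to 0 it springs down when let go or followed down. It turns with about 0.05 N m of friction.
- carriage_knob (a point): Grip point on the black knob of the carriage: an upright round knob of 24 mm diameter, from 74 to 110 mm above the bench, on a thin steel stem; the point is on its axis, 96 mm above the bench, in the fixture's frame at x +25, y +5 when home and at y -145 when fully out.
- carriage (a joint): Travel of the carriage towards the fixture's -y, m: 0 home (under the press head), 0.150 fully out at the end stop. It slides with about 2 N of friction and stays where it is left.
- module: The tested module: white plastic box 44 (x) x 66 (y) x 30 (z) mm, about 0.14 kg, with a black screen and a green dot on top; origin at the centre of its underside, z up. It starts in the carriage's nest, long side along the fixture's y.
- blue_tray: Loose blue open tray, 140 (x) x 150 (y) x 35 mm high outside, walls and floor 4 mm, 0.5 kg, origin at the centre of its underside. The tested module belongs here. The blue and red trays may stand in either place.
- red_tray: Loose red open tray of the same size, holding the failed module. Leave it.
- failed_module: A module like the other one but with a red dot, lying in the red tray; origin at the centre of its underside. Leave it.
- tape_roll: Yellow roll of tape lying flat, 84 mm across, 20 mm high; origin at the centre of its underside. Leave it.
- screwdriver: Orange-handled screwdriver lying on the bench. Leave it.
Mind the look-alikes: they are no part of the job. Leave any orange or yellow look-alike of the module alone.

How it is judged:
On the way, in this order (a step that is already met when the one before it is completed fails the run):
1. the collar is parked: up by more than 10 mm and turned by more than 0.6 rad, the fingers off it, the carriage still home within 8 mm (value of joint collar_lift above 0.01 m and value of joint collar_turn above 0.6 rad and contact force between the fingers and fixture below 0.3 N and value of joint carriage below 0.008 m), for 0.2 s.
2. the carriage is out to within 3 mm of its end stop while the collar is still parked (up by more than 10 mm) (value of joint carriage above 0.147 m and value of joint collar_lift above 0.01 m), for 0.2 s.
3. the collar is turned back and fully down (within 2.5 mm) with the carriage out, the module still in its nest (value of joint collar_lift below 0.0025 m and value of joint carriage above 0.146 m and z of module in the frame of fixture below 0.061 m), for 0.2 s.
4. the module is lifted clear of the nest, its underside 20 mm or more above the carriage (z of module in the frame of fixture above 0.075 m), for 0.05 s.
At the end, for the whole second after the job is handed in: The collar is fully down (within 2.5 mm) and locks the carriage fully out (within 4 mm of its stop); the module lies at rest and released, screen up and flat (within 0.1 rad) on the floor of the blue tray, which stands flat on the bench (value of joint collar_lift below 0.0025 m and value of joint carriage above 0.146 m and x of module in the frame of blue_tray between -0.055 and 0.055 m and y of module in the frame of blue_tray between -0.06 and 0.06 m and z of module in the frame of blue_tray below 0.01 m and angle between module's own z axis and vertical below 0.1 rad and linear speed of module below 0.02 m/s and angle between blue_tray's own z axis and vertical below 0.05 rad and height (world z) of blue_tray below 0.005 m); the robot touches nothing.
It fails at once if the module is dropped: faster than 0.7 m/s with no finger on it (a fall of 25 mm) (linear speed of module above 0.7 m/s and contact force between the fingers and module below 0.1 N).
It fails at once if the red tray is moved by more than 20 mm (distance of red_tray from where it was at the start of the episode above 0.02 m).
It fails at once if the failed module is moved by more than 20 mm (distance of failed_module from where it was at the start of the episode above 0.02 m).
It fails at once if the tape roll is moved by more than 20 mm (distance of tape_roll from where it was at the start of the episode above 0.02 m).
It fails at once if the screwdriver is moved by more than 20 mm (distance of screwdriver from where it was at the start of the episode above 0.02 m).
It also fails if it takes over 72 s, if anything falls off the work surface, if the arm or the gripper's body presses on something with over 40 N, if the wrist force passes 120 N, or if a joint passes its speed limit or range.

## Robot

A 6-joint arm with a two-finger parallel gripper is mounted at the origin on the work surface. World frame = base frame: x ahead of the robot, y to its left, z up, the work surface at z = 0. Lengths are in m, angles in rad, forces in N, time in s.
With the tool pointing down it reaches from about 0.35 to 0.975 m from the base axis. Payload 7.1 kg.
Tool frame: the origin (TCP) lies between the finger pads; the fingertips stand 17 mm ahead of it and the grasp point (between the pads) lies 2 mm behind it; z points along the fingers, y is the line along which they close (so a half turn about z gives the same grasp; the last joint's range is limited). The gripper opens to 88 mm and grips with 3 to 60 N. Pads are 20 mm wide; open, the fingers measure 115 mm over their backs; the gripper's body (75 mm by 178 mm) begins 61 mm behind the grasp point.
Start: joints at [-0.019, 0.423, 1.63, -0, 1.089, -0.019], TCP at [0.625, 0, 0.24] pointing down, gripper open.
Joint ranges: [-3, 3], [-0.9, 2.11], [0.09, 2.58], [-1.31, 4.45], [0.11, 2.69], [-2.54, 2.54]. Speed limits (rad/s): [2.39, 2.39, 3.01, 3.14, 3.14, 3.14].

## Interface

Orientations are given as a rotation vector (axis times angle).
In Python, from cell import goto, servo_line, movej, set_gripper, sleep, solve_ik, observe, capture, MotionError, close_job gives the robot as it stands. Calls block until the motion is done:
- goto(position, orientation): joint-space move of the TCP to a pose.
- servo_line(position, frame=None, rate=0.15, until_force=None): straight line of the TCP; frame=None keeps the orientation; rate is the mean speed in m/s. With until_force (N) it stops when the force on the tool has changed by that much, and returns True; else False.
- movej(angles): joint-space move.
- set_gripper(opening, force=None): finger opening in m; force is the grip in N (None keeps the last); returns when the fingers have stopped.
- sleep(seconds).
- solve_ik(position, orientation): joint angles nearest the present ones, or None.
- observe(): the state.
- capture(name): name is "scene" or "side" or "wrist"; returns a dict with "image" (480x640x3 uint8, red, green, blue), "K" (3x3 intrinsics, pixels), "distortion" ([k1, k2, p1, p2, k3] as OpenCV has them; the pictures are not rectified), "position" and "orientation" of the camera in the world. Camera axes: x right, y up, looking along -z (the intrinsics and any distortion apply to the point x, -y, -z); pixel columns grow to the right and rows downward; lengths in m; the calibration is good to about 2 mm. A picture is of the moment at which its call begins. There is no depth.
A pose or a line that the arm cannot do raises MotionError and nothing moves.
- close_job(): hands the job in; it is judged then, once.
The state is a dict: "time": time; "qpos": joint angles; "qvel": joint speeds; "joint_efforts": joint torques, N m; "tcp_pos": TCP position; "orientation": TCP orientation; "force": force on the tool from outside, world axes, zero at the start; "ft_torque": the same for the moment, N m; "grip_width": finger opening in m; "grip_force": force on a finger pad.
Only numpy, scipy, OpenCV 4.12 (cv2) and the standard library are available. Lean on these libraries where they do the work, as an engineer would, in place of code of your own. Each camera call takes 0.05 s, during which the arm holds its last target. There are 200 camera calls.

## Working session

There is one attempt and no reset: what is moved stays moved. The work goes in short steps, each a Python script; the robot and the scene stay as the last script left them, time stands still between calls to the robot, and variables do not carry over. Pictures are saved under pics/ and viewed, at most 10 in all, crops included, and the job is handed in when it is done.

```bash
ls; mkdir -p pics
python3 - <<'E'
from cell import *
import cv2,numpy as np,pickle
d={}
for n in("scene","side","wrist"):
    c=capture(n);d[n]=c
    cv2.imwrite(f"pics/{n}0.png",c["image"][:,:,::-1]);print(n,c["position"],c["orientation"],c["K"][0],c["distortion"])
pickle.dump(d,open("c0.pkl","wb"))
o=observe();print(o["time"],o["orientation"])
E
```

```text
pics
scene [ 1.15795646 -0.72621326  0.85895866] [0.88799474 0.30665673 0.6205106 ] [546.55359227   0.         319.63822272] [-0.09918073  0.          0.          0.          0.        ]
side [-0.05138592 -0.68217061  0.91255223] [ 0.82596586 -0.30942108 -0.62645473] [619.40412249   0.         316.57717363] [-0.14929357  0.          0.          0.          0.        ]
wrist [0.62399232 0.06627753 0.38418872] [-0.24782149  0.00134345  0.00034812] [402.63068465   0.         319.47938977] [0.02468832 0.         0.         0.         0.        ]
0.15 [-2.22085546e+00 -2.22084265e+00  1.31027233e-03]
```

View pics/scene0.png

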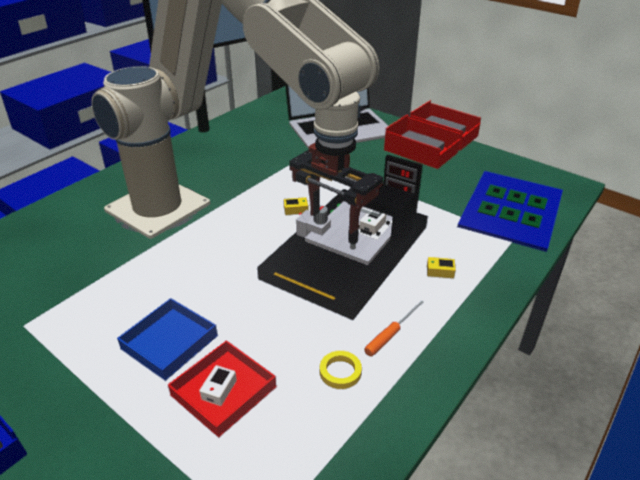

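View pics/side0.png

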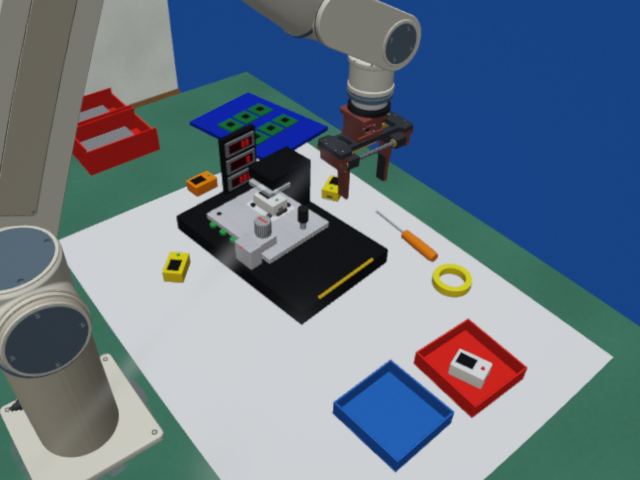

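The side view shows the fixture base corners near (178,222), (302,306) and (385,255), the collar at (262,226), the knob at (303,214), the blue tray at (393,412) and the red tray at (470,366). The carriage slides out towards the trays.

```bash
cat > h.py <<'E'
from cell import *
import cv2,numpy as np,pickle
from scipy.spatial.transform import Rotation as R
def ray(c,uv):
    u=cv2.undistortPoints(np.array([[uv]],float),np.array(c["K"]),np.array(c["distortion"]))[0,0]
    d=R.from_rotvec(c["orientation"]).apply([u[0],-u[1],-1]);return np.array(c["position"]),d
def plane(c,uv,z):
    p,d=ray(c,uv);return p+d*(z-p[2])/d[2]
def tri(c1,u1,c2,u2):
    p,d=ray(c1,u1);q,e=ray(c2,u2);s=np.linalg.lstsq(np.c_[d,-e],q-p,rcond=None)[0]
    a,b=p+s[0]*d,q+s[1]*e;return (a+b)/2,np.linalg.norm(a-b)
def proj(c,P):
    r=R.from_rotvec(c["orientation"]).as_matrix().T;x=(r@(np.atleast_2d(P)-c["position"]).T).T*[1,-1,-1]
    return cv2.projectPoints(x,np.zeros(3),np.zeros(3),np.array(c["K"]),np.array(c["distortion"]))[0][:,0]
E
python3 - <<'E'
from h import *
d=pickle.load(open("c0.pkl","rb"));s,t=d["side"],d["scene"]
a=[plane(s,p,.04)for p in[(178,222),(302,306),(385,255)]];b=[plane(t,p,.04)for p in[(258,268),(353,309),(427,215)]]
print(np.round(a,3));print(np.round(b,3))
print(plane(s,(262,218),.123),plane(s,(303,207),.11))
for c,n in((s,"side"),(t,"scene")):
    h=cv2.cvtColor(c["image"],cv2.COLOR_RGB2HSV);m=cv2.inRange(h,(100,150,60),(125,255,255))
    for k in cv2.findContours(m,0,1)[0]:
        if cv2.contourArea(k)>3000: print(n,cv2.contourArea(k),cv2.approxPolyDP(k,6,True)[:,0].tolist())
i=[cv2.resize(s["image"][140:310,170:400],(690,510),interpolation=2)]
cv2.imwrite("pics/sidecrop.png",i[0][:,:,::-1])
E
```

```text
[[ 0.388  0.332  0.04 ]
 [ 0.451 -0.039  0.04 ]
 [ 0.678 -0.031  0.04 ]]
[[ 0.445 -0.052  0.04 ]
 [ 0.696 -0.025  0.04 ]
 [ 0.645  0.385  0.04 ]]
[0.48812324 0.14210931 0.123     ] [0.58690017 0.13329753 0.11      ]
side 7037.0 [[389, 361], [334, 402], [334, 413], [395, 470], [452, 411]]
side 3882.0 [[190, 121], [216, 138], [230, 133], [217, 125], [228, 118], [269, 136], [255, 145], [260, 159], [327, 129], [248, 92]]
side 58031.0 [[380, 0], [415, 15], [422, 30], [416, 54], [394, 74], [390, 110], [411, 121], [407, 146], [392, 148], [390, 161], [639, 325], [639, 0]]
side 12739.5 [[168, 0], [182, 92], [247, 71], [341, 129], [339, 106], [349, 98], [345, 54], [287, 35], [240, 0]]
scene 4124.5 [[173, 300], [118, 338], [164, 378], [203, 346], [201, 339], [210, 340], [204, 336], [214, 327]]
scene 5374.5 [[484, 171], [459, 225], [546, 251], [562, 189]]
scene 5413.0 [[109, 72], [83, 63], [1, 91], [13, 128], [49, 148], [97, 128], [94, 119], [81, 124], [76, 111], [90, 104]]
scene 4788.0 [[0, 57], [83, 32], [85, 20], [107, 25], [143, 15], [142, 5], [0, 0]]
```

View pics/wrist0.png

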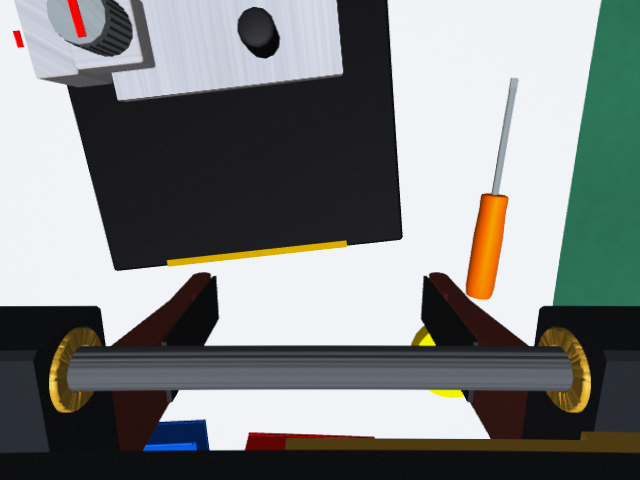

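The wrist view shows the front corners of the base at (117,270) and (402,239), the collar stripe at (75,18) and the knob top at (257,27). I'll move over the fixture for a full wrist view.

Run:
```python
from h import *
o=observe()["orientation"]
goto([.56,.13,.34],o)
c=capture("wrist");pickle.dump(c,open("w1.pkl","wb"));cv2.imwrite("pics/w1.png",c["image"][:,:,::-1])
print(c["position"],observe()["tcp_pos"])
g=cv2.cvtColor(c["image"],cv2.COLOR_RGB2HSV)
m=cv2.inRange(g,(0,150,100),(6,255,255))
for k in cv2.findContours(m,0,1)[0]:
    if cv2.contourArea(k)>20: print(cv2.contourArea(k),cv2.minAreaRect(k))
```

```text
[0.55941834 0.19586421 0.48445897] [0.55994898 0.1290406  0.33871459]
116.0 ((235.59616088867188, 205.98077392578125), (28.04460334777832, 5.0990190505981445), 78.69007110595703)
```

View pics/w1.png

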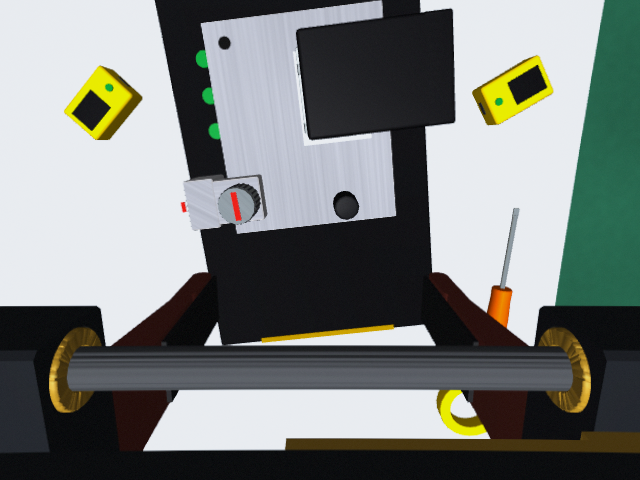

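The collar stripe is at (236,206), the knob top at (346,203), the press head corners at (297,30), (453,9), (455,122) and (310,138), and the plate corner at (397,216). Next I fit the fixture pose and the blue tray.

```bash
cat >> h.py <<'E'
def fit(A,B):  # fixture xy -> world xy
    A=np.array(A);B=np.array(B);a=A-A.mean(0);b=B-B.mean(0)
    th=np.arctan2((a[:,0]*b[:,1]-a[:,1]*b[:,0]).sum(),(a*b).sum());M=np.array([[np.cos(th),-np.sin(th)],[np.sin(th),np.cos(th)]])
    t=B.mean(0)-M@A.mean(0);return th,t,B-(A@M.T+t)
E
python3 - <<'E'
from h import *
d=pickle.load(open("c0.pkl","rb"));w0=d["wrist"];w=pickle.load(open("w1.pkl","rb"));s=d["side"];t=d["scene"]
L=[(w,(235.6,206),-75,20,123.5),(w,(346,203),25,5,110),(w,(297,30),-2,150,160),(w,(453,9),113,150,160),(w,(455,122),113,70,160),(w,(310,138),-2,70,160),
(w,(397,216),80,-20,55),(w0,(343,74),80,-20,55),(w0,(117,270),-140,-160,40),(w0,(402,239),120,-160,40),(w0,(75,17),-75,20,123.5),(w0,(257,26),25,5,110)]
A=[(l[2]/1e3,l[3]/1e3)for l in L];B=[plane(l[0],l[1],l[4]/1e3)[:2]for l in L]
th,tt,r=fit(A,B);print(th,tt);print(np.round(r*1e3,1))
# blue tray: rim corners
for n,c,P in(("side",s,[(389,361),(334,407),(395,464),(452,409)]),("scene",t,[(173,298),(118,338),(166,377),(216,328)])):
    Q=np.array([plane(c,p,.035)[:2]for p in P]);print(n,Q.round(3).tolist(),Q.mean(0),np.linalg.norm(Q-np.roll(Q,1,0),axis=1).round(3))
E
```

```text
0.11587493847146028 [0.56029561 0.12437486]
[[-0.6 -0.1]
 [-0.9  3.9]
 [ 1.4 -1.8]
 [-0.4 -1.8]
 [-1.2  0. ]
 [ 1.3  1.6]
 [ 0.6 -0.5]
 [-0.6 -0.9]
 [ 2.8  1.7]
 [-1.8  0.4]
 [-1.2 -2.6]
 [ 0.6  0.2]]
side [[0.494, -0.236], [0.354, -0.25], [0.361, -0.39], [0.506, -0.377]] [ 0.42861984 -0.31343515] [0.141 0.14  0.141 0.146]
scene [[0.364, -0.24], [0.369, -0.389], [0.524, -0.391], [0.505, -0.242]] [ 0.44036245 -0.3156383 ] [0.141 0.15  0.156 0.15 ]
```

Residuals are about 2 mm and the tray side lengths match, so I proceed: grip, lift, turn and release the collar.

```bash
cat >> h.py <<'E'
TH=.1159;T=np.array([.5603,.1244]);R0=R.from_rotvec([np.pi/2**.5,np.pi/2**.5,0])
def W(x,y,z):
    c,s=np.cos(TH),np.sin(TH);return [T[0]+(c*x-s*y)/1e3,T[1]+(s*x+c*y)/1e3,z/1e3]
def O(psi): return (R.from_euler('z',psi)*R0).as_rotvec()
def st(m=""):
    o=observe();print(m,round(o["time"],2),np.round(o["tcp_pos"],4),"F",np.round(o["force"],1),"g",round(o["grip_width"],4),round(o["grip_force"],1),"j6",round(o["qpos"][5],2))
E
python3 - <<'E'
from h import *
goto(W(-75,20,180),O(TH));set_gripper(.065)
servo_line(W(-75,20,112),rate=.1);st("at collar")
set_gripper(.0,force=40);st("gripped")
servo_line(W(-75,20,126),rate=.04);st("up")
goto(W(-75,20,126),O(TH+.7));st();goto(W(-75,20,126),O(TH+1.42));st("turned")
set_gripper(.065);st("open")
servo_line(W(-75,20,190),rate=.15)
c=capture("side")
cv2.imwrite("pics/s1.png",cv2.resize(c["image"][140:310,170:400],(690,510),interpolation=2)[:,:,::-1])
E
```

```text
at collar 3.08 [0.4838 0.1357 0.1123] F [-0.7  0.   0.3] g 0.0647 0.0 j6 0.13
gripped 3.68 [0.4837 0.1356 0.1122] F [-0.6 -0.7  2. ] g 0.0338 40.0 j6 0.13
up 4.18 [0.4836 0.1356 0.1259] F [  5.2   0.7 -11.8] g 0.0334 40.0 j6 0.13
 4.89 [0.4838 0.1358 0.1258] F [  5.7   2.1 -12.1] g 0.0339 40.0 j6 -0.57
turned 5.62 [0.4839 0.1359 0.1258] F [  4.9   2.4 -12. ] g 0.0332 40.0 j6 -1.29
open 6.29 [0.4835 0.1356 0.126 ] F [-0.1  0.5 -0.1] g 0.065 0.0 j6 -1.29
```

View pics/s1.png

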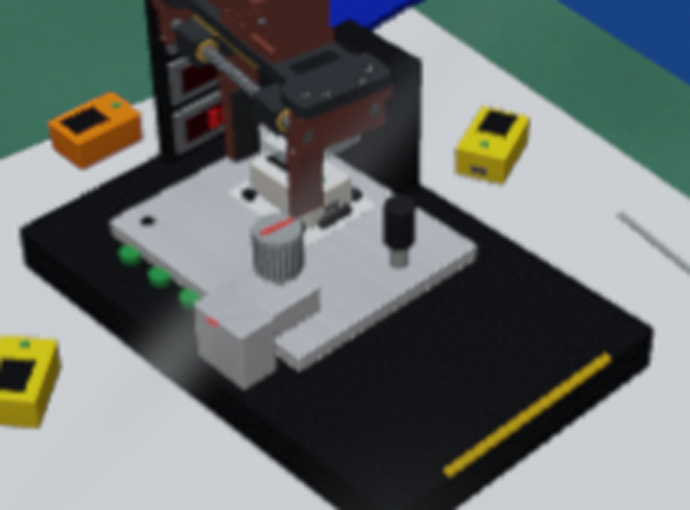

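The stripe at (277,226) is turned about a quarter, and the collar stands up by itself. Now the knob.

Run:
```python
from h import *
goto(W(25,5,190),O(TH));set_gripper(.055)
servo_line(W(25,5,98),rate=.12);st("at knob")
set_gripper(0,force=30);st("grip")
for y,r in((-60,.08),(-125,.1)):
    servo_line(W(25,y,98),rate=r);st()
print(servo_line(W(25,-149,98),rate=.04,until_force=15));st("stop")
set_gripper(.055);st("open")
servo_line(W(25,-145,190),rate=.15)
c=capture("side");pickle.dump(c,open("s2.pkl","wb"))
cv2.imwrite("pics/s2.png",cv2.resize(c["image"][140:310,170:400],(690,510),interpolation=2)[:,:,::-1])
```

```text
at knob 9.47 [0.5851 0.1324 0.0986] F [ 0.4 -0.2  0.6] g 0.055 0.0 j6 0.09
grip 10.07 [0.5848 0.1323 0.0983] F [-0.6 -0.8  3.4] g 0.0233 30.0 j6 0.09
 11.03 [0.5925 0.0653 0.0982] F [-0.4 -2.4  4.8] g 0.0233 30.0 j6 -0.02
 11.82 [0.5998 0.0008 0.0982] F [ 0.3 -2.1  5.5] g 0.0233 30.0 j6 -0.13
True
stop 12.33 [ 0.6019 -0.0168  0.0983] F [-0.4  2.9  5.3] g 0.0238 30.0 j6 -0.16
open 13.01 [ 0.6019 -0.0154  0.0982] F [0.  0.1 0.3] g 0.0549 0.0 j6 -0.16
```

View pics/s2.png

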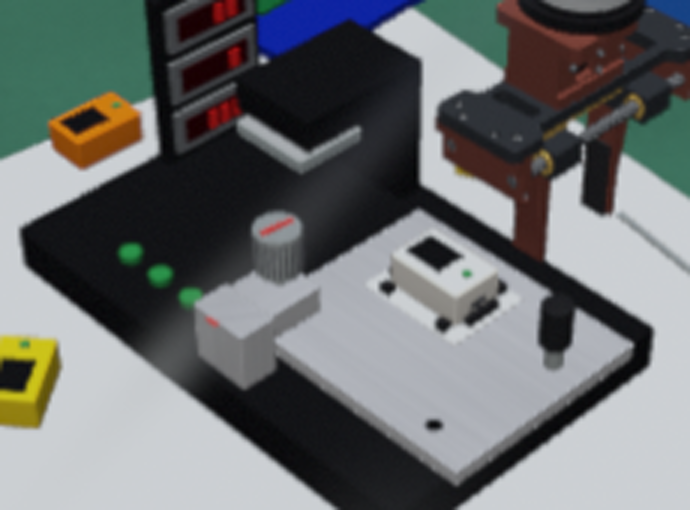

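The carriage is at the stop (150 mm of travel, force trip), the module is in its nest at (445,278), and the collar is still up at (277,235). Next I turn the collar back.

Run:
```python
from h import *
goto(W(-75,20,190),O(TH+1.42));set_gripper(.065)
servo_line(W(-75,20,125),rate=.12);st("at collar")
set_gripper(0,force=40);st("grip")
servo_line(W(-75,20,126.3),rate=.02);st("up")
goto(W(-75,20,126.3),O(TH+.7));st();goto(W(-75,20,126.3),O(TH-.03));st("turned")
servo_line(W(-75,20,113.5),rate=.04,until_force=25);st("down")
set_gripper(.065);st("open")
servo_line(W(-75,20,190),rate=.15)
goto(W(25,-60,260),O(TH+np.pi*0))
c=capture("side");w=capture("wrist");pickle.dump((c,w),open("s3.pkl","wb"))
a=cv2.resize(c["image"][140:310,170:400],(406,300),interpolation=2);b=cv2.resize(w["image"],(394,300))
cv2.imwrite("pics/s3.png",np.hstack([a,b])[:,:,::-1]);st()
```

```text
at collar 15.95 [0.4838 0.1357 0.1253] F [-0.5 -0.3 -0.5] g 0.065 0.0 j6 -1.29
grip 16.55 [0.4837 0.1359 0.1253] F [-1.9  3.1  3.9] g 0.0333 40.0 j6 -1.29
up 16.8 [0.4836 0.1359 0.1257] F [  3.2   4.4 -10. ] g 0.0334 40.0 j6 -1.29
 17.52 [0.4836 0.1359 0.1256] F [ 1.9  5.4 -9.4] g 0.0336 40.0 j6 -0.57
turned 18.26 [0.4836 0.1358 0.1255] F [  3.1   4.3 -10.1] g 0.0335 40.0 j6 0.16
down 18.62 [0.4837 0.136  0.1136] F [-1.8  0.   9.6] g 0.0333 40.0 j6 0.16
open 19.3 [0.4835 0.1362 0.113 ] F [0.5 0.6 0.8] g 0.0649 0.0 j6 0.16
 20.7 [0.5898 0.0684 0.258 ] F [ 0.4  0.1 -0.5] g 0.0654 0.0 j6 -0.02
```

View pics/s3.png

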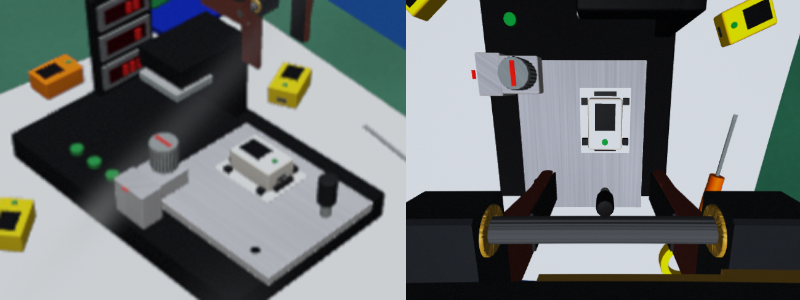

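The stripe is back in line and the collar looks lower; the module is in its nest. I'll verify both numerically, along with the blue tray in the side view.

Run:
```python
from h import *
c,w=pickle.load(open("s3.pkl","rb"));s2=pickle.load(open("s2.pkl","rb"))
for n,k in(("s2",s2),("s3",c)):
    m=cv2.inRange(cv2.cvtColor(k["image"],cv2.COLOR_RGB2HSV),(0,110,80),(8,255,255));m2=np.zeros_like(m);m2[205:240,250:280]=m[205:240,250:280]
    ys,xs=np.nonzero(m2);print(n,xs.mean(),ys.mean(),len(xs))
print(proj(c,[W(-75,20,123.5),W(-75,20,135.5)]))
print(proj(w,[W(25+a,-40+b,85)for a,b in((-22,-33),(22,-33),(22,33),(-22,33))]).round(1).tolist())
v=w["image"].copy()
cv2.polylines(v,[proj(w,[W(25+a,-40+b,85)for a,b in((-22,-33),(22,-33),(22,33),(-22,33))]).round().astype(int)],True,(255,0,255),1)
cv2.imwrite("pics/s4.png",cv2.resize(v[100:300,220:440],(660,600),interpolation=0)[:,:,::-1])
```

```text
s2 261.0 215.5 12
s3 262.0 219.5 16
[[261.96006734 220.28348883]
 [261.73041487 215.64225937]]
[[297.0, 239.1], [351.1, 239.1], [352.7, 156.3], [295.9, 156.3]]
```

View pics/s4.png

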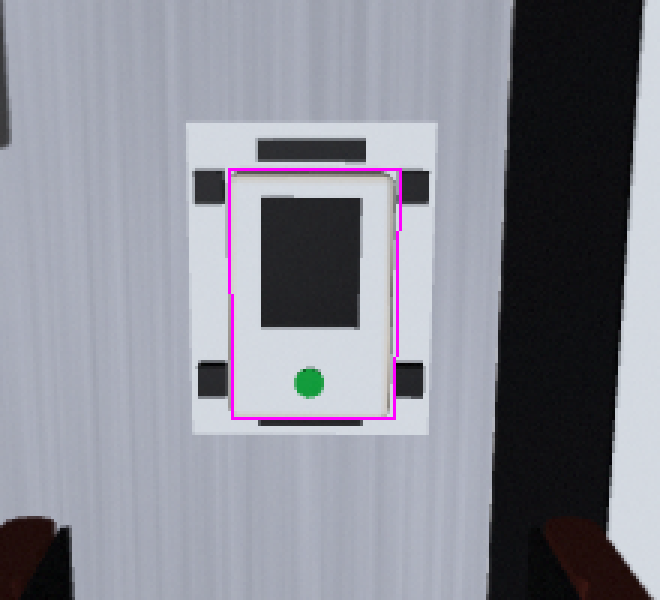

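The collar is down (stripe at row 219.5, expected 220.3 down and 215.6 parked), and the projected module outline matches to about 1 mm. I'll pick up the module and place it.

Run:
```python
from h import *
goto(W(25,-40,190),O(TH));set_gripper(.062)
servo_line(W(25,-40,76),rate=.12);st("at module")
set_gripper(0,force=25);st("grip")
servo_line(W(25,-40,210),rate=.12);st("up")
X,Y=.433,-.315
goto([X,Y,.21],O(.05));st("over tray")
c=capture("side");cv2.imwrite("pics/s5.png",c["image"][180:,200:][:,:,::-1])
```

```text
at module 22.48 [0.5903 0.0877 0.0766] F [ 0.3 -0.1  0.2] g 0.0623 0.0 j6 0.01
grip 22.91 [0.5901 0.0876 0.0766] F [-1.1  0.5  5.1] g 0.044 25.0 j6 0.01
up 24.18 [0.5892 0.0875 0.2091] F [-0.2 -0.2 -1.3] g 0.0444 25.0 j6 0.01
over tray 25.77 [ 0.4335 -0.3144  0.21  ] F [-0.9  0.4 -0.6] g 0.0436 25.0 j6 -0.7
```

View pics/s5.png

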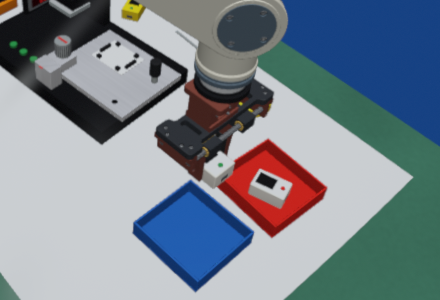

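The module is held at (218,168), the nest is empty, and the collar is down. I lower it into the tray.

Run:
```python
from h import *
X,Y=.433,-.315
servo_line([X,Y,.05],rate=.1)
print(servo_line([X,Y,.0235],rate=.02,until_force=4));st("down")
set_gripper(.062);st("open")
servo_line([X,Y,.2],rate=.12);st("up")
goto([.5,-.15,.32],O(.05))
c=capture("side");v=c["image"][180:,200:];cv2.imwrite("pics/s6.png",v[:,:,::-1]);st()
m=cv2.inRange(cv2.cvtColor(c["image"],cv2.COLOR_RGB2HSV),(50,120,60),(80,255,255))
```

```text
True
down 28.68 [ 0.4329 -0.3149  0.0256] F [-1.1  0.1  5.2] g 0.0439 25.0 j6 -0.7
open 29.18 [ 0.4323 -0.3145  0.025 ] F [0.6 0.8 1.3] g 0.0624 0.0 j6 -0.7
up 30.79 [ 0.4326 -0.3147  0.1993] F [-1.7  0.6  0.1] g 0.0618 0.0 j6 -0.7
 31.71 [ 0.4992 -0.1507  0.3187] F [-0.3  0.2  0.9] g 0.062 0.0 j6 -0.36
```

View pics/s6.png

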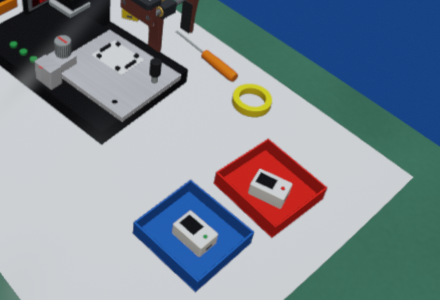

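The module lies flat with its screen up in the middle of the blue tray at (195,233), and nothing else has moved.

```bash
python3 -c "
from cell import *
print(close_job())"
```

```text
the job is handed in; nothing more can be done
None
```

The job is handed in, about 32 s in by the robot's clock: the carriage is fully out with the collar locked down, the module lies flat with its screen up in the blue tray, and the red tray, failed module, tape roll and screwdriver stayed where they were; `close_job` returned no verdict.

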